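Find the organiser's hidden gap with stepped gauge leaves

TASK

Find by feel which stepped gauge leaf fits the gap hidden in the pocket of the aluminium organiser's front rail: try the leaves one at a time from the thinnest (yellow, then green, then red), flat back against the pocket's straight wall, lowering gently and never forcing. A leaf that slides on down past its step is too thin: take it out and hang it by its head on the dark steel rails; the first leaf that is stopped at its step is the one: leave it standing there in the pocket, let go, and leave any thicker leaves untouched in the wooden rack. Do not knock the other things about.

Things in the scene. Friction and masses are not known exactly. Their poses are not given: they have to be found in the camera images.
- organiser: Fixed aluminium two-tier organiser. Origin on the table under the pocket's straight wall; x to the tiers behind, y along the front rail, z up. Rail: 226 mm long in y, x -45 to +12, top at z=82, one pocket at its middle. Behind it a lower tier, x 12-202, 60 mm high, and an upper tier, x 87-207, up to 136 mm high.
- pocket_mouth (a point): Centre of the pocket's mouth in the rail's top (z=82): x -23 to +6, y -15.5 to +15.5 in the organiser's frame. The far side is a bevel down to the straight wall (x=0 at z=70). The gap cannot be judged from outside.
- pocket_wall (a point): Top middle of the rigid straight wall: plane x=0, z 33-70, side cheeks at y +-15. Facing it a hidden, rigid black stop bar, square top at z=70, leaves a gap of 8, 12 or 16 mm, new each time. Leaf back within 2 mm of the wall (held farther off, a step can catch wrongly): the right leaf stops with its step on the bar, tip at z=45; a too-thin one runs on; a too-thick one is refused, tip at z 65-70.
- pocket_floor (a point): Pocket floor, z=33, middle of the smallest gap (x=-4). A leaf that is too thin runs down until its tip stands here, 12 mm below the right leaf's stop. The right leaf has 2 mm of play in its gap; a leaf that is too thin goes down past its step with at least 2 mm of play.
- rack: Fixed wooden rack, 54 x 200 mm, top at z=70; origin at the centre of its foot, y along its length. The three leaves hang in openings (22 in x by 30 in y) at y=-62, 0, +62, in any order, by their heads, tips 10 mm above the table, all with the flat back to the rack's +x (back at x=+9).
- rails: Fixed stand of two dark steel rails, 150 mm long along its x, top at z=70, 31 mm clear between them (y -15.5 to +15.5); origin at the centre of its foot. A leaf lowered between them, its width along y, hangs by the head with its tip at z=10; there is room for two, at x about -40 and +40.
- leaf_yellow: Thinnest, yellow nylon gauge leaf, 60 g, upright in the rack. Origin: its tip, mid-width, on the flat back; z up, x out of the flat back, y along the 26 mm width. z 0-25: 6 mm thick (x -6 to 0), round nose; z 25-60: 10 mm thick, the extra 4 mm a square step on the front (-x); head z 60-105: 20 mm thick (x -20 to 0), 44 wide, overhanging the blade 9 mm at each end.
- leaf_green: Middle, green nylon gauge leaf, 60 g, upright in the rack. Origin: its tip, mid-width, on the flat back; z up, x out of the flat back, y along the 26 mm width. z 0-25: 10 mm thick (x -10 to 0), round nose; z 25-60: 14 mm thick, the extra 4 mm a square step on the front (-x); head z 60-105: 20 mm thick (x -20 to 0), 44 wide, overhanging the blade 9 mm at each end.
- leaf_red: Thickest, red nylon gauge leaf, 60 g, upright in the rack. Origin: its tip, mid-width, on the flat back; z up, x out of the flat back, y along the 26 mm width. z 0-25: 14 mm thick (x -14 to 0), round nose; z 25-60: 18 mm thick, the extra 4 mm a square step on the front (-x); head z 60-105: 20 mm thick (x -20 to 0), 44 wide, overhanging the blade 9 mm at each end.
- leaf_yellow_step (a point): The level of this leaf's step: point on its flat back, 25 mm above the tip.
- leaf_green_step (a point): The level of this leaf's step: point on its flat back, 25 mm above the tip.
- leaf_red_step (a point): The level of this leaf's step: point on its flat back, 25 mm above the tip.
- leaf_yellow_head (a point): Grip point in the middle of this leaf's head, 83 mm above its tip, 10 mm in front of the flat back; grip across the 20 mm thickness.
- leaf_green_head (a point): Grip point in the middle of this leaf's head, 83 mm above its tip, 10 mm in front of the flat back; grip across the 20 mm thickness.
- leaf_red_head (a point): Grip point in the middle of this leaf's head, 83 mm above its tip, 10 mm in front of the flat back; grip across the 20 mm thickness.
- bird: White ceramic bird figurine, 85 mm high, origin under its foot (48 mm across). Fragile bystander.
- key_dish: Terracotta key dish, 120 mm across, 30 mm high, origin under its centre. Bystander.
- opener: Chrome bottle opener, about 100 x 36 x 4 mm, lying flat, origin under its middle. Bystander.
- clip: Empty blue plastic spring clip, 75 x 32 x 24 mm, origin under its middle. Bystander.
- candle: Amber glass candle jar with wooden lid, 68 mm across, 85 mm high, origin under its centre. Bystander.
- glasses_case: Grey glasses case, 160 x 60 x 45 mm, origin under its centre. Bystander.
Not all that is in view belongs to the job. Of the things like the leaf_green, leave any that is pink or white; of the rest the larger one is meant.

How it is judged:
On the way, in this order (a step that is already met when the one before it is completed fails the run):
1. the yellow leaf is tried first: lowered into the pocket to its step or deeper (tip less than 50 mm above the table) (z of leaf_yellow in the frame of organiser below 0.05 m and x of leaf_yellow in the frame of organiser between -0.016 and 0.004 m and y of leaf_yellow in the frame of organiser between -0.008 and 0.008 m), for 0.1 s.
2. either the yellow leaf, stopped at its step, is let go there; or the green leaf is tried in the same way ((((z of leaf_yellow_step in the frame of organiser between 0.0655 and 0.0745 m and x of leaf_yellow_step in the frame of organiser between -0.0024 and 0.0015 m and y of leaf_yellow_step in the frame of organiser between -0.006 and 0.006 m and angle between leaf_yellow's own z axis and vertical below 0.15 rad) and contact force between the fingers and leaf_yellow below 0.1 N) or (z of leaf_green in the frame of organiser below 0.05 m and x of leaf_green in the frame of organiser between -0.016 and 0.004 m and y of leaf_green in the frame of organiser between -0.008 and 0.008 m))), for 0.1 s.
At the end, for the whole second after the job is handed in: One leaf stands upright in the pocket, stopped at its step: step within 4.5 mm of the stop bar's top, back at most 2.4 mm off the straight wall, within 6 mm of the middle. Thinner leaves hang upright by the head on the rails; thicker ones are still in the rack (within 15 mm). All at rest (linear speed of each of leaf_yellow, leaf_green, leaf_red below 0.02 m/s and (((z of leaf_yellow_step in the frame of organiser between 0.0655 and 0.0745 m and x of leaf_yellow_step in the frame of organiser between -0.0024 and 0.0015 m and y of leaf_yellow_step in the frame of organiser between -0.006 and 0.006 m and angle between leaf_yellow's own z axis and vertical below 0.15 rad) and distance of each of leaf_green, leaf_red from where it was at the start of the episode below 0.015 m) or ((z of leaf_green_step in the frame of organiser between 0.0655 and 0.0745 m and x of leaf_green_step in the frame of organiser between -0.0024 and 0.0015 m and y of leaf_green_step in the frame of organiser between -0.006 and 0.006 m and angle between leaf_green's own z axis and vertical below 0.15 rad) and (x of leaf_yellow in the frame of rails between -0.07 and 0.085 m and y of leaf_yellow in the frame of rails between -0.012 and 0.012 m and z of leaf_yellow in the frame of rails between 0.005 and 0.016 m and angle between leaf_yellow's own z axis and vertical below 0.12 rad) and distance of leaf_red from where it was at the start of the episode below 0.015 m) or ((z of leaf_red_step in the frame of organiser between 0.0655 and 0.0745 m and x of leaf_red_step in the frame of organiser between -0.0024 and 0.0015 m and y of leaf_red_step in the frame of organiser between -0.006 and 0.006 m and angle between leaf_red's own z axis and vertical below 0.15 rad) and (x of leaf_yellow in the frame of rails between -0.07 and 0.085 m and y of leaf_yellow in the frame of rails between -0.012 and 0.012 m and z of leaf_yellow in the frame of rails between 0.005 and 0.016 m and angle between leaf_yellow's own z axis and vertical below 0.12 rad) and (x of leaf_green in the frame of rails between -0.07 and 0.085 m and y of leaf_green in the frame of rails between -0.012 and 0.012 m and z of leaf_green in the frame of rails between 0.005 and 0.016 m and angle between leaf_green's own z axis and vertical below 0.12 rad)))); the robot touches nothing.
It fails at once if a leaf is forced: pressed against the organiser with more than 60 N (contact force between any of leaf_yellow, leaf_green, leaf_red and organiser above 60 N).
It fails at once if the green leaf is put into the pocket while yellow has not left its place in the rack, or red while green has not (((z of leaf_green in the frame of organiser below 0.08 m and x of leaf_green in the frame of organiser between -0.03 and 0.01 m and y of leaf_green in the frame of organiser between -0.02 and 0.02 m) and distance of leaf_yellow from where it was at the start of the episode below 0.05 m) or ((z of leaf_red in the frame of organiser below 0.08 m and x of leaf_red in the frame of organiser between -0.03 and 0.01 m and y of leaf_red in the frame of organiser between -0.02 and 0.02 m) and distance of leaf_green from where it was at the start of the episode below 0.05 m)).
It fails at once if the bird is tipped by more than 0.35 rad (angle between bird's own z axis and vertical above 0.35 rad).
It fails at once if a bystander is moved more than 30 mm (distance of any of bird, key_dish, opener, clip, candle, glasses_case from where it was at the start of the episode above 0.03 m).
It also fails if it takes over 72 s, if anything falls off the work surface, if the arm or the gripper's body presses on something with over 40 N, if the wrist force passes 120 N, or if a joint passes its speed limit or range.

ROBOT

A 6-joint arm with a two-finger parallel gripper is mounted at the origin on the work surface. World frame = base frame: x ahead of the robot, y to its left, z up, the work surface at z = 0. Lengths are in m, angles in rad, forces in N, time in s.
With the tool pointing down it reaches from about 0.275 to 0.85 m from the base axis. Payload 5.2 kg.
Tool frame: the origin (TCP) lies on the centre line of the jaws, within the pads' length; the fingertips stand 25 mm ahead of it and the grasp point (between the pads) lies 6 mm ahead of it; z points along the fingers, y is the line along which they close (so a half turn about z gives the same grasp; the last joint's range is limited). The gripper opens to 85 mm and grips with 20 to 120 N. Pads are 22 mm wide; open, the fingers measure 114 mm over their backs; the gripper's body (76 mm by 85 mm) begins 54 mm behind the grasp point. The pads swing forward as they close: fully open they stand 13 mm farther back than shut.
Start: joints at [0.922, 0.259, 1.535, -0, 1.348, -0.203], TCP at [0.237, 0.496, 0.256] pointing down, gripper open.
Joint ranges: [-3.14, 3.14], [-0.91, 2.08], [0.19, 2.58], [-1.22, 4.36], [0.22, 2.71], [-3.12, 3.12]. Speed limits (rad/s): [2.57, 2.57, 3.14, 3.14, 3.14, 3.14].

INTERFACE

Orientations are given as a unit quaternion [w, x, y, z].
In Python, from station import ctrl gives the robot as it stands. The module is installed in compiled form; this text tells all that it offers.
- The arm moves only by the tool step_arm, never from a script. Its argument "series" is one flat list of numbers, 7 for each row, row after row: the opening, from 0 (shut) to 1 (fully open), then the shift along the tool's x, y, z in mm, then the turn, a rotation vector about the tool's x, y, z in degrees. A call has 1 to 20 rows; each row shifts and turns the commanded pose from where the row before left it, along the tool's axes as they then stand; what a row does not reach is not made up. A row lasts 1/10 s, in which the tool goes at most 50 mm and 8.59 degrees, less where a joint would pass 70% of its speed; a pose out of reach is approached as far as the arm can. A call with a gripper value outside its range is refused whole. The fingers move at their own pace and stop on an object; "squeeze" is the grip in N (left out, the last holds). Time passes only in rows, so rows that do not move let the fingers close. It gives the time, the measured TCP pose, the force, the opening and the grip force at its end, in the units of the state.
- ctrl.sense(): the state, without advancing time (a new reading comes with each control period).
- ctrl.read_camera(name): name is "scene" or "top" or "wrist"; returns the picture (384x512x3 uint8, blue, green, red); there is no depth.
- ctrl.get_calibration(name): a dict with "fx", "fy", "cx", "cy" (pixels), "pose" (4x4, takes a point from camera to world coordinates); the wrist camera has in their place "hand_eye" (4x4, takes a point from camera to tool coordinates, whose origin is the TCP and whose axes are the flange's). Camera axes: x right, y up, looking along -z (the intrinsics and any distortion apply to the point x, -y, -z); pixel columns grow to the right and rows downward; lengths in m; the calibration is good to about 2 mm. A picture is of the moment at which its call begins: read the wrist's pose just before it. get_calibration takes no time and is no camera call.
- ctrl.job_done(): hands the job in; it is judged then, once.
The state is a dict: "time_s": time; "joints": joint angles; "qvel": joint speeds; "effort": joint torques, N m; "tool_pos": TCP position; "tool_rot": TCP orientation; "force": force on the tool from outside, world axes, zero at the start; "moment": the same for the moment, N m; "width": finger opening in m; "finger_force": force on a finger pad.
Only numpy, scipy, OpenCV 4.12 (cv2) and the standard library are available. Lean on these libraries where they do the work, as an engineer would, in place of code of your own. Each camera call takes 0.05 s, during which the arm holds its last target. There are 200 camera calls.

## Working session

There is one attempt and no reset: what is moved stays moved. The work goes in short steps, Python scripts to look and compute and a tool call to move; the robot and the scene stay as the last step left them, time stands still between calls to the robot, and variables do not carry over. Pictures are saved under pics/ and viewed, at most 13 in all, crops included, and the job is handed in when it is done.

Besides the shell and the picture viewer there is one more tool, called after ">>>" as a command line: name --argument value ..., lists and objects as JSON in quotes. step_arm: Moves the arm, as the interface text tells. Its arguments: {"type":"object","properties":{"series":{"type":"array","items":{"type":"number"}},"squeeze":{"type":"number"}},"required":["series"]}

```bash
mkdir -p pics; python3 - <<'E'
from station import ctrl
import cv2,numpy as np
np.set_printoptions(precision=4,suppress=True)
for n in("scene","top","wrist"):
    s=ctrl.sense(); im=ctrl.read_camera(n); cv2.imwrite(f"pics/{n}0.png",im); print(n,ctrl.get_calibration(n))
print(s)
a=cv2.imread("pics/scene0.png");b=cv2.imread("pics/top0.png")
cv2.imwrite("pics/top0b.png",cv2.resize(b,(800,600)));cv2.imwrite("pics/scene0b.png",cv2.resize(a,(800,600)))
E
```

```text
scene {'fx': 499.3678291858773, 'fy': 499.3678291858773, 'cx': 251.21028681488565, 'cy': 197.96315775283665, 'pose': array([[ 0.597 , -0.6316,  0.4946,  1.2409],
       [ 0.8022,  0.4759, -0.3606, -0.5109],
       [-0.0076,  0.6121,  0.7908,  1.2106],
       [ 0.    ,  0.    ,  0.    ,  1.    ]])}
top {'fx': 385.80004898340366, 'fy': 385.80004898340366, 'cx': 256.1203661993897, 'cy': 191.15972944612065, 'pose': array([[ 0.0268,  0.9854, -0.1682,  0.3552],
       [-0.9996,  0.0264, -0.0044, -0.0103],
       [ 0.0001,  0.1682,  0.9857,  1.1517],
       [ 0.    ,  0.    ,  0.    ,  1.    ]])}
wrist {'fx': 271.9425377869335, 'fy': 271.9425377869335, 'cx': 259.27404972753226, 'cy': 190.87955652951666, 'hand_eye': array([[-0.0002,  0.9615,  0.2749,  0.0709],
       [ 1.    ,  0.0004, -0.0005,  0.0002],
       [-0.0006,  0.2749, -0.9615, -0.117 ],
       [ 0.    ,  0.    ,  0.    ,  1.    ]])}
{'time_s': 0.1, 'joints': array([ 0.9222,  0.2593,  1.5359,  0.    ,  1.348 , -0.2028]), 'qvel': array([-0.0007, -0.0018, -0.0008,  0.0004, -0.0007, -0.0001]), 'effort': array([  0.0008, -44.697 , -29.1249,  -0.0005,   0.0063,   0.    ]), 'tool_pos': array([0.2369, 0.4959, 0.2556]), 'tool_rot': array([-0.0003,  0.2211,  0.9753, -0.0007]), 'force': array([-0.513 ,  0.9849, -0.2321]), 'moment': array([ 0.0096, -0.0527,  0.0227]), 'finger_force': 0.0, 'width': 0.08538741390345257}
```

View pics/top0b.png

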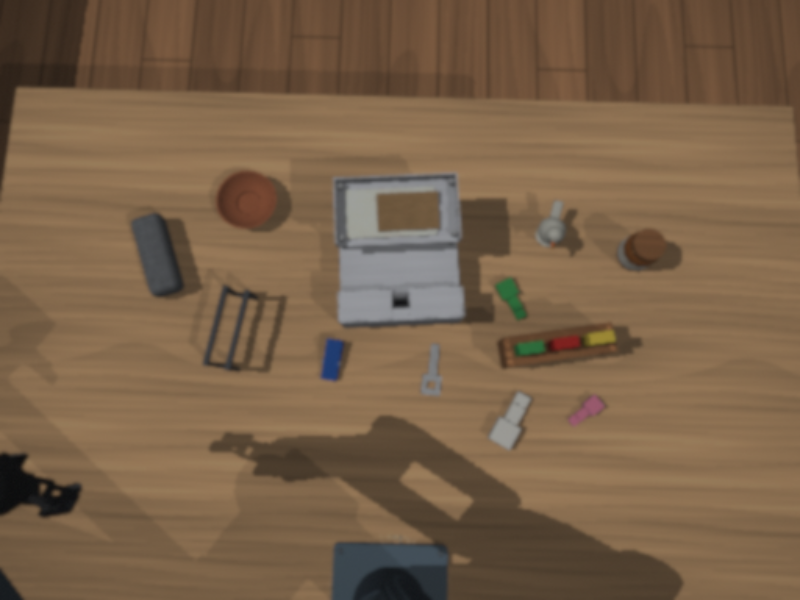

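View pics/scene0b.png

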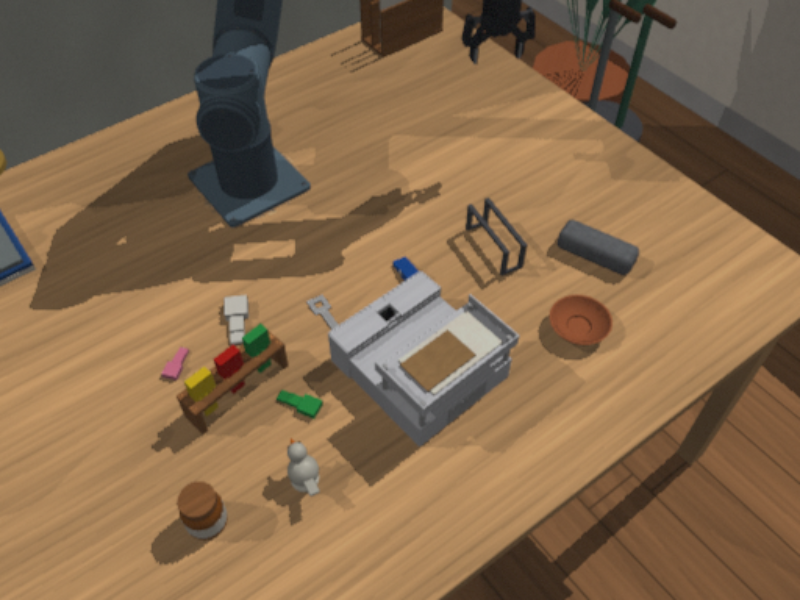

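The top view shows the organiser at about (400,250) with its pocket at (400,298). The rails are at (230,330), the rack at (558,345) with green, red and yellow heads at (530,348), (567,343) and (601,338), and the bird at (552,230).

There are four green-like candidates: green in the rack (530,348), green lying on the table (511,298), white (510,420) and pink (587,410). White and pink are ruled out. I'll measure both greens and crop them.

```bash
cat > h.py <<'E'
import cv2,numpy as np
from scipy.spatial.transform import Rotation as R
np.set_printoptions(precision=4,suppress=True)
def rot(q): return R.from_quat([q[1],q[2],q[3],q[0]]).as_matrix()
def campose(ctrl,n,s=None):
    c=ctrl.get_calibration(n)
    if n!="wrist": return c,c["pose"]
    T=np.eye(4);T[:3,:3]=rot(s["tool_rot"]);T[:3,3]=s["tool_pos"]
    return c,T@c["hand_eye"]
def ray(c,P,u,v,z):
    d=P[:3,:3]@np.array([(u-c["cx"])/c["fx"],-(v-c["cy"])/c["fy"],-1]); o=P[:3,3]
    return o+d*(z-o[2])/d[2]
def proj(c,P,p):
    q=P[:3,:3].T@(np.asarray(p)-P[:3,3]); return np.array([c["cx"]+c["fx"]*q[0]/-q[2],c["cy"]-c["fy"]*q[1]/-q[2]])
def mask(im,lo,hi): return cv2.inRange(cv2.cvtColor(im,cv2.COLOR_BGR2HSV),np.array(lo),np.array(hi))
HUE={"yellow":((22,130,90),(34,255,255)),"green":((50,130,40),(75,255,255)),"red":((0,180,60),(4,255,255)),"red2":((174,170,60),(180,255,255))}
def blobs(m,amin=40):
    return [cv2.minAreaRect(k) for k in cv2.findContours(m,0,2)[0] if cv2.contourArea(k)>amin]
E
python3 - <<'E'
from h import *
from station import ctrl
for n in("top","scene"):
    im=cv2.imread(f"pics/{n}0.png");c,P=campose(ctrl,n)
    for k,(lo,hi) in HUE.items():
        for r in blobs(mask(im,lo,hi)):
            z=.105 if n=="top" else .1
            pts=cv2.boxPoints(r)
            w=[ray(c,P,*p,0.115) for p in pts]
            t=[ray(c,P,*p,0.02) for p in pts]
            print(n,k,np.array(r[0]),r[1],"z.115",ray(c,P,*r[0],.115)[:2],"sides mm",[round(1000*np.linalg.norm(w[i]-w[i-1]))for i in(1,2)],"z.02",ray(c,P,*r[0],.02)[:2],[round(1000*np.linalg.norm(t[i]-t[i-1]))for i in(1,2)])
# top points (800 scale -> /1.5625)
c,P=campose(ctrl,"top")
for nm,u,v,z in[("rail near-left",340,322,.082),("rail near-right",465,318,.082),("pocket",400,299,.082),("rackNL",503,366,.07),("rackFL",500,342,.07),("rackFR",612,326,.07),("rackNR",620,350,.07),("railsA",224,290,.07),("railsB",206,362,.07),("railsC",248,294,.07),("railsD",232,367,.07)]:
    print(nm,ray(c,P,u/1.5625,v/1.5625,z))
a=cv2.imread("pics/scene0.png")[190:290,90:230];b=cv2.imread("pics/top0.png")[170:270,300:440]
cv2.imwrite("pics/crop1.png",np.vstack([cv2.resize(x,(420,300),interpolation=cv2.INTER_CUBIC) for x in(a,b)]))
E
```

```text
top yellow [383.8243 215.946 ] (8.38434886932373, 19.070283889770508) z.115 [ 0.4735 -0.3517] sides mm [52, 23] z.02 [ 0.4844 -0.383 ] [57, 25]
top green [338.5244 222.7195] (5.521576881408691, 15.46041488647461) z.115 [ 0.452  -0.2294] sides mm [42, 15] z.02 [ 0.4608 -0.2495] [46, 16]
top green [327.7 191.4] (23.702320098876953, 8.9442720413208) z.115 [ 0.5366 -0.2007] sides mm [25, 65] z.02 [ 0.5533 -0.2181] [27, 71]
top red [361.03 219.21] (6.9296464920043945, 18.667619705200195) z.115 [ 0.4631 -0.2901] sides mm [51, 19] z.02 [ 0.4729 -0.3157] [55, 20]
scene yellow [128.173  245.2379] (15.586549758911133, 19.115581512451172) z.115 [ 0.488  -0.3583] sides mm [49, 49] z.02 [ 0.4227 -0.3451] [54, 53]
scene green [190.8965 256.7586] (27.11151885986328, 11.513111114501953) z.115 [ 0.615  -0.2469] sides mm [33, 73] z.02 [ 0.5607 -0.224 ] [36, 80]
scene green [163.74 217.82] (13.40000057220459, 18.200000762939453) z.115 [ 0.4679 -0.24  ] sides mm [51, 44] z.02 [ 0.4009 -0.2165] [55, 48]
scene red [146.0488 231.561 ] (14.680334091186523, 18.74085235595703) z.115 [ 0.4784 -0.3002] sides mm [51, 47] z.02 [ 0.4123 -0.282 ] [55, 51]
rail near-left [0.4925 0.101  0.082 ]
rail near-right [ 0.5058 -0.1224  0.082 ]
pocket [ 0.5371 -0.0052  0.082 ]
rackNL [ 0.4227 -0.1923  0.07  ]
rackFL [ 0.4656 -0.187   0.07  ]
rackFR [ 0.5    -0.3893  0.07  ]
rackNR [ 0.457  -0.4022  0.07  ]
railsA [0.5472 0.3164 0.07  ]
railsB [0.4156 0.3386 0.07  ]
railsC [0.541  0.2721 0.07  ]
railsD [0.408  0.2915 0.07  ]
```

View pics/crop1.png

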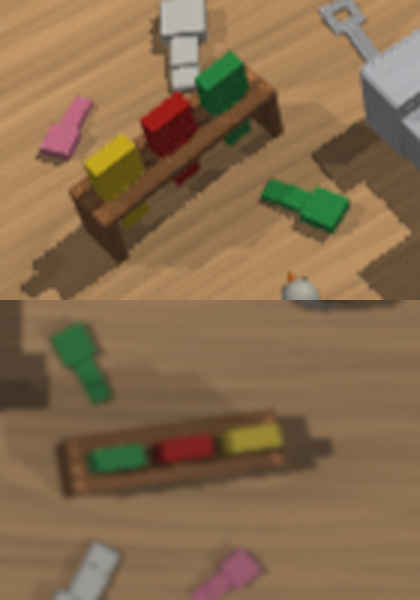

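The crop confirms it. The rack green has a full 44 × 20 mm head, while the lying green is only about 74 mm long. The rack green is the larger, so it is the one meant. I'll move over the rails for a close look.

>>> step_arm --series '[1,-43,-10,4,0,0,0,1,-43,-10,4,0,0,0,1,-43,-10,4,0,0,0,1,-43,-10,4,0,0,0,1,-43,-10,4,0,0,0,1,-43,-10,4,0,0,0,1,-42,-8,4,0,0,0,1,0,0,0,0,0,8.2,1,0,0,0,0,0,8.2,1,0,0,0,0,0,8.2,1,0,0,0,0,0,8.2,1,0,0,0,0,0,8.2,1,0,0,0,0,0,8.2,1,0,0,0,0,0,8.2,1,0,0,0,0,0,8.2,1,0,0,0,0,0,8.4,1,0,0,0,0,0,0,1,0,0,0,0,0,0]'

```text
time_s: 1.95
tool_pos: [0.4784, 0.3055, 0.2281]
tool_rot: [-0.0, 0.762, 0.647, -0.0]
force: [0.6, 0.6, -0.2]
width: 0.0852
finger_force: 0.0
```

```bash
cat > snap.py <<'E'
import sys,pickle
from h import *
from station import ctrl
s=ctrl.sense(); im=ctrl.read_camera("wrist"); n=sys.argv[1]
cv2.imwrite(f"pics/{n}.png",im); pickle.dump(s,open(f"pics/{n}.pkl","wb")); print(s["tool_pos"],s["tool_rot"],s["force"])
E
python3 snap.py w_rails
```

```text
[0.4784 0.3055 0.2281] [-0.0001  0.7622  0.6474 -0.0002] [ 0.5723  0.5811 -0.154 ]
```

>>> step_arm --series '[1,-37,12,0,0,0,0,1,-37,12,0,0,0,0,1,-37,12,0,0,0,0,1,-37,12,0,0,0,0,1,-37,12,0,0,0,0,1,-37,12,0,0,0,0,1,-37,12,0,0,0,0,1,-39,15,0,0,0,0,1,0,0,0,0,0,-6.35,1,0,0,0,0,0,-6.35,1,0,0,0,0,0,0,1,0,0,0,0,0,0]'

```text
time_s: 3.2
tool_pos: [0.5267, -0.0047, 0.2283]
tool_rot: [-0.0, 0.688, 0.726, -0.0]
force: [-0.5, 0.6, -0.3]
width: 0.0854
finger_force: 0.0
```

```bash
python3 snap.py w_org; python3 - <<'E'
import cv2,numpy as np
a=[cv2.imread(f"pics/{n}.png") for n in("w_rails","w_org")]
cv2.imwrite("pics/pair.png",cv2.resize(np.hstack(a),(800,300),interpolation=cv2.INTER_AREA))
cv2.imwrite("pics/v.png",np.vstack([cv2.resize(a[0],(400,300)),cv2.resize(a[1],(400,300))]))
cv2.imwrite("pics/rails_v.png",cv2.resize(a[0],(800,600)));cv2.imwrite("pics/org_v.png",cv2.resize(a[1],(800,600)))
E
```

```text
[ 0.5267 -0.0047  0.2283] [-0.      0.6879  0.7258 -0.    ] [-0.5372  0.5644 -0.2899]
```

View pics/org_v.png

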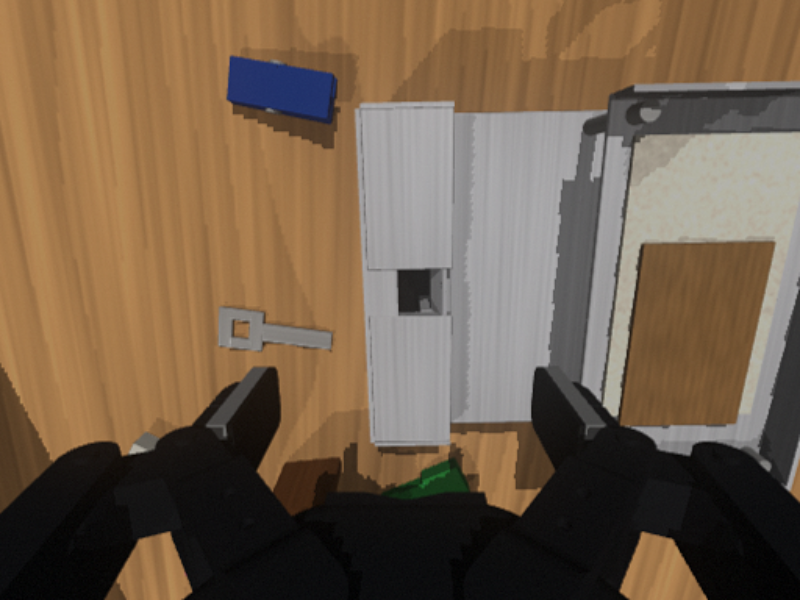

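View pics/rails_v.png

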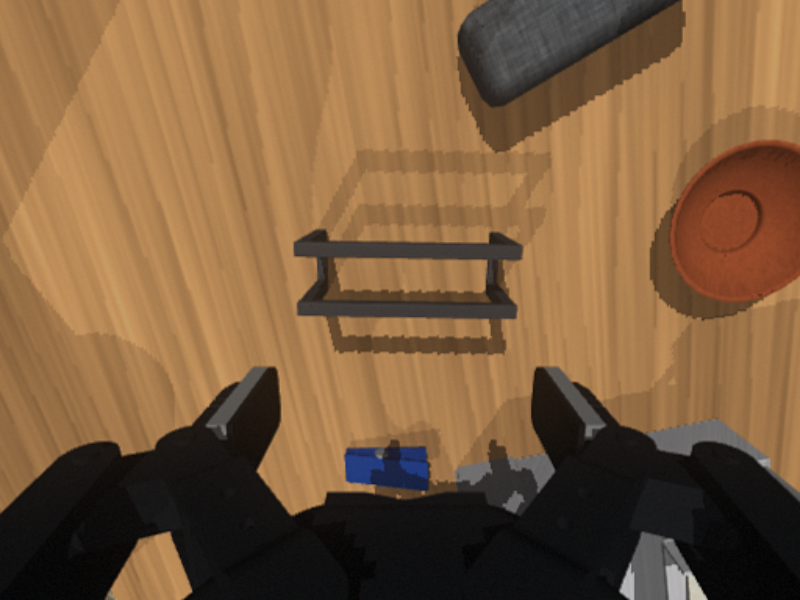

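```bash
cat > meas.py <<'E'
import sys,pickle
from h import *
from station import ctrl
def M(n,pts,sc=1.5625):
    s=pickle.load(open(f"pics/{n}.pkl","rb"));c,P=campose(ctrl,n[:0]+"wrist",s)
    return {k:ray(c,P,u/sc,v/sc,z) for k,(u,v,z) in pts.items()}
E
python3 - <<'E'
from meas import *
o=M("w_org",dict(NL=(361,106,.082),FL=(453,103,.082),NR=(373,441,.082),FR=(450,441,.082),pNL=(398,269,.082),pFL=(442,269,.082),pNR=(398,315,.082),pFR=(442,315,.082)))
for k,v in o.items(): print(k,v)
print("len",np.linalg.norm(o["NL"]-o["NR"]),np.linalg.norm(o["FL"]-o["FR"]),"wid",np.linalg.norm(o["NL"]-o["FL"]),np.linalg.norm(o["NR"]-o["FR"]),
 "pocket",np.linalg.norm(o["pNL"]-o["pFL"]),np.linalg.norm(o["pNL"]-o["pNR"]))
d=(o["FL"]-o["FR"]);print("y axis yaw-90 deg",np.degrees(np.arctan2(-d[0],d[1])),np.degrees(np.arctan2(*(o["NL"]-o["NR"])[:2]*[-1,1])))
r=M("w_rails",dict(A=(296,257,.07),B=(521,260,.07),C=(299,304,.07),D=(516,306,.07)))
for k,v in r.items(): print(k,v)
print("len",np.linalg.norm(r["A"]-r["B"]),np.linalg.norm(r["C"]-r["D"]),"gap",np.linalg.norm(r["A"]-r["C"]),np.linalg.norm(r["B"]-r["D"]),"ctr",sum(r.values())/4)
d=r["B"]+r["D"]-r["A"]-r["C"];print("yaw",np.degrees(np.arctan2(d[1],d[0])))
# edge profiles for the organiser at rows above/below pocket
im=cv2.cvtColor(cv2.imread("pics/w_org.png"),cv2.COLOR_BGR2GRAY)
print(im[183:191,225:300].mean(0).astype(int))
print(im[160:210,260:272].mean(1).astype(int))
im=cv2.cvtColor(cv2.imread("pics/w_rails.png"),cv2.COLOR_BGR2GRAY)
print(im[150:210,255:265].mean(1).astype(int))
E
```

```text
NL [0.4949 0.1032 0.082 ]
FL [0.5472 0.1076 0.082 ]
NR [ 0.5089 -0.1161  0.082 ]
FR [ 0.5637 -0.1133  0.082 ]
pNL [0.5206 0.0096 0.082 ]
pFL [0.5484 0.0111 0.082 ]
pNR [ 0.5221 -0.0209  0.082 ]
pFR [ 0.5507 -0.0194  0.082 ]
len 0.21983860447980505 0.2215059195464888 wid 0.0524907732983916 0.05486421165576701 pocket 0.027808568812031607 0.030568006075536034
y axis yaw-90 deg 4.277982795743818 3.662308783025701
A [0.4102 0.337  0.07  ]
B [0.5555 0.3111 0.07  ]
C [0.4048 0.3053 0.07  ]
D [0.5494 0.2801 0.07  ]
len 0.14755648651093692 0.14676000232431463 gap 0.03213278799668552 0.03158266870435844 ctr [0.48   0.3084 0.07  ]
yaw -10.001063286635183
[124 126 127 129 130 130 129 141 163 162 161 158 158 160 160 157 157 157
 158 158 161 161 160 163 163 162 164 160 156 115  29  35  36  36  36  36
  35  36  36  36  34  34  35  37  39  38  38  38  38  40  63 103 100  98
  99 100 100 102 131 151 147 141 137 126 143 143 142 143 141 142 140 136
 137 138 144]
[163 163 163 162 162 161 162 161 161 161 163 153  87  29  34  34  35  35
  34  34  34  34  34  35  35  35  35  35  35  39  41  44  51  54  53  53
  51  52  55  73  94  93 142 164 160 160 160 160 160 160]
[133 133 133 135 109  64  57  64  61  62  61  61  61  62  54 101 133 136
 135 135 135 135 134 133 134 135 136 136 135 135 134 135 136 136 136 127
 105  83  75  76  75  77  63  45  54  63  61  60  61  59  60  59  57 119
 142 140 139 139 139 139]
```

>>> step_arm --series '[1,-40,-11,0,0,0,0,1,-40,-11,0,0,0,0,1,-40,-11,0,0,0,0,1,-40,-11,0,0,0,0,1,-40,-11,0,0,0,0,1,-40,-12,0,0,0,0,1,-41,-12,0,0,0,0,1,0,0,0,0,0,-7,1,0,0,0,0,0,0,1,0,0,0,0,0,0]'

```text
time_s: 4.25
tool_pos: [0.4634, -0.289, 0.2282]
tool_rot: [-0.0, 0.643, 0.766, 0.0]
force: [-0.2, -0.3, -0.7]
width: 0.0855
finger_force: 0.0
```

```bash
python3 snap.py w_rack; python3 - <<'E'
import cv2
cv2.imwrite("pics/rack_v.png",cv2.resize(cv2.imread("pics/w_rack.png"),(800,600)))
E
```

```text
[ 0.4634 -0.289   0.2282] [-0.0002  0.6429  0.766   0.0002] [-0.2089 -0.2599 -0.6526]
```

View pics/rack_v.png

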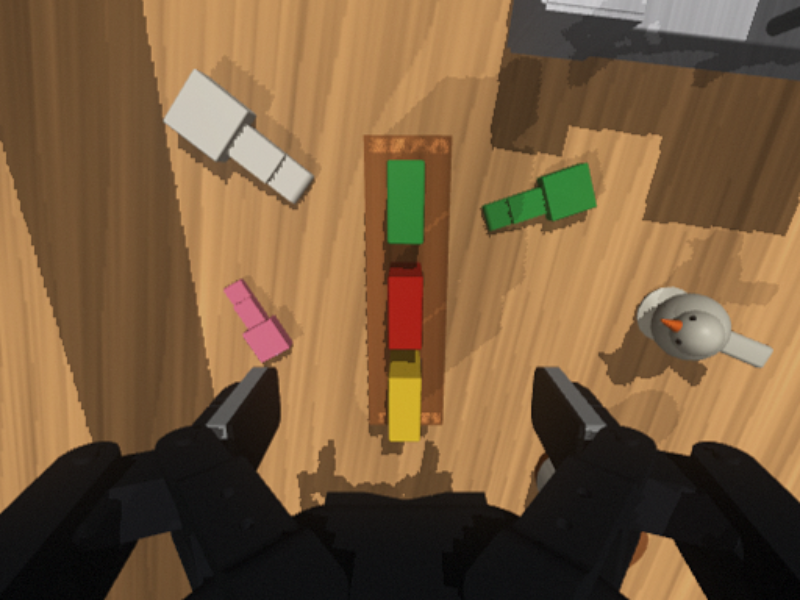

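```bash
python3 - <<'E'
from meas import *
im=cv2.imread("pics/w_rack.png")
for r in(224,226,228,230): print(r,[tuple(int(x) for x in im[r,c]) for c in range(246,274,2)])
s=pickle.load(open("pics/w_rack.pkl","rb"));c,P=campose(ctrl,"wrist",s);T=rot(s["tool_rot"])
for k in("green","red","yellow"):
    m=mask(im,*HUE[k]); 
    b=max([x for x in blobs(m,100) if 245<x[0][0]<275],key=lambda x:x[1][0]*x[1][1]); pts=cv2.boxPoints(b)
    w=np.array([ray(c,P,*p,.115) for p in pts]); ctr=ray(c,P,*b[0],.115)
    print(k,np.round(pts,1).tolist(),"ctr",ctr[:2],"sides",np.linalg.norm(w[0]-w[1]),np.linalg.norm(w[1]-w[2]),"tool mm",1000*T.T@(ctr-s["tool_pos"]))
E
```

```text
224 [(23, 44, 72), (25, 44, 71), (15, 46, 68), (15, 48, 63), (18, 47, 65), (16, 48, 65), (16, 47, 65), (17, 48, 66), (17, 47, 65), (14, 44, 63), (25, 95, 128), (28, 64, 105), (38, 70, 116), (38, 71, 118)]
226 [(24, 45, 73), (24, 45, 73), (18, 53, 70), (15, 52, 70), (17, 51, 68), (15, 51, 68), (16, 51, 69), (17, 51, 68), (16, 51, 68), (14, 49, 65), (27, 112, 140), (28, 86, 117), (38, 72, 118), (38, 71, 118)]
228 [(23, 44, 71), (26, 45, 74), (16, 55, 70), (18, 53, 71), (16, 54, 69), (15, 51, 68), (16, 51, 69), (19, 54, 70), (18, 54, 70), (12, 49, 64), (28, 113, 140), (29, 101, 129), (37, 70, 118), (38, 72, 119)]
230 [(36, 65, 106), (25, 47, 74), (18, 53, 69), (17, 51, 64), (15, 48, 64), (14, 49, 64), (17, 50, 65), (15, 48, 66), (14, 50, 66), (17, 51, 65), (28, 113, 140), (30, 104, 131), (35, 64, 104), (40, 73, 120)]
green [[248.0, 103.0], [271.0, 103.0], [271.0, 155.0], [248.0, 155.0]] ctr [ 0.4528 -0.2318] sides 0.01854519158647987 0.042018943247502785 tool mm [ 58.0601  -0.5302 113.2499]
red [[248.0, 223.0], [248.0, 168.0], [270.0, 168.0], [270.0, 223.0]] ctr [ 0.4624 -0.2885] sides 0.0508732580333837 0.018916106753885064 tool mm [  0.6149  -0.9713 113.2179]
yellow [[248.0, 225.0], [269.0, 225.0], [269.0, 282.0], [248.0, 282.0]] ctr [ 0.4718 -0.3448] sides 0.01917201594027828 0.05980386064730667 tool mm [-56.4657  -1.4698 113.1862]
```

```bash
python3 - <<'E'
from meas import *
s=pickle.load(open("pics/w_rack.pkl","rb"));T=rot(s["tool_rot"])
r=M("w_rack",dict(g=(406.5,201.5,.115),r=(405.5,307.5,.115),y=(404.5,401,.115),rackT=(409,137,.07),rackB=(406,424,.07)))
for k,v in r.items(): print(k,v,1000*T.T@(v-s["tool_pos"]))
# scene check of yellow blade side
im=cv2.imread("pics/scene0.png");c,P=campose(ctrl,"scene")
m=mask(im,(20,100,20),(36,255,255))
for k in cv2.findContours(m,0,2)[0]:
    if cv2.contourArea(k)>4:print(cv2.boundingRect(k),cv2.moments(k)["m10"]/cv2.moments(k)["m00"],cv2.moments(k)["m01"]/cv2.moments(k)["m00"])
ty=T[:,1];tx=T[:,0];h=r["y"].copy()
for sgn in(1,-1):
    pts=[h+ty*(sgn*10-sgn*d)+tx*w+[0,0,z-.115] for d in(0,6) for w in(-.013,.013) for z in(.012,.035)] if 0 else [h+ty*sgn*(.010-d)+tx*w+np.array([0,0,z-.115]) for d in(0,.006) for w in(-.013,.013) for z in(.012,.035)]
    print(sgn,[proj(c,P,p).round(1).tolist() for p in pts])
print("head",[proj(c,P,h+ty*a+tx*b).round(1).tolist() for a in(-.01,.01) for b in(-.022,.022)])
E
```

```text
g [ 0.4534 -0.2317  0.115 ] [ 58.0922   0.0155 113.2499]
r [ 0.463  -0.2896  0.115 ] [ -0.5884  -0.5113 113.2173]
y [ 0.4727 -0.348   0.115 ] [-59.7684  -1.1138 113.1844]
rackT [ 0.4488 -0.1961  0.07  ] [ 93.9629   1.7078 158.2698]
rackB [ 0.4814 -0.3914  0.07  ] [-104.1017   -0.0442  158.1597]
(131, 257, 9, 10) 134.8920187793427 261.2863849765258
(118, 234, 20, 23) 127.71713395638628 245.46292834890963
(0, 96, 4, 15) 1.1904761904761902 103.39285714285714
1 [[135.0, 264.7], [133.3, 260.4], [142.3, 258.7], [140.8, 254.4], [133.6, 263.4], [132.0, 259.1], [141.0, 257.4], [139.5, 253.1]]
-1 [[130.4, 260.4], [128.8, 256.1], [137.8, 254.5], [136.3, 250.1], [131.8, 261.6], [130.1, 257.3], [139.2, 255.7], [137.6, 251.4]]
head [[119.8, 242.2], [133.2, 232.0], [124.6, 246.7], [138.0, 236.3]]
```

The rack heads are at (406,201) green, (405,307) red and (404,401) yellow. The blade seen in the scene view fits a flat back on the world +x side, so no half turn is needed. Next is the yellow grasp.

>>> step_arm --series '[1,-30,-0.5,0,0,0,0.5,1,-30,-0.5,15,0,0,0,1,0,0,30,0,0,0,1,0,0,30,0,0,0,1,0,0,25,0,0,0,1,0,0,20,0,0,0,1,0,0,7,0,0,0,1,0,0,0,0,0,0,0,0,0,0,0,0,0,0,0,0,0,0,0,0,0,0,0,0,0,0,0,0,0,0,0,0,0,0,0,0,0,0,0,0,0,0,0,0,0,0,0,0]' --squeeze 30

```text
time_s: 5.7
tool_pos: [0.4728, -0.3492, 0.102]
tool_rot: [0.0, 0.645, 0.764, -0.0]
force: [-0.6, 1.3, 4.2]
width: 0.0198
finger_force: 34.0
```

>>> step_arm --series '[0,0,0,-10,0,0,0,0,0,0,-20,0,0,0,0,0,0,-35,0,0,0,0,0,0,-35,0,0,0,0,0,0,-30,0,0,0,0,0,0,0,0,0,0,0,0,0,0,0,0,0]'

```text
time_s: 6.4
tool_pos: [0.4728, -0.3491, 0.2322]
tool_rot: [0.001, 0.645, 0.764, -0.0]
force: [-0.1, -0.3, -2.0]
width: 0.0197
finger_force: 33.5
```

```bash
python3 snap.py w_y; python3 - <<'E'
import cv2
cv2.imwrite("pics/y_v.png",cv2.resize(cv2.imread("pics/w_y.png")[150:384,150:362],(636,600),interpolation=cv2.INTER_AREA))
E
```

```text
[ 0.4728 -0.3491  0.2322] [ 0.0009  0.6451  0.7641 -0.0001] [-0.135  -0.2851 -1.9792]
```

View pics/y_v.png

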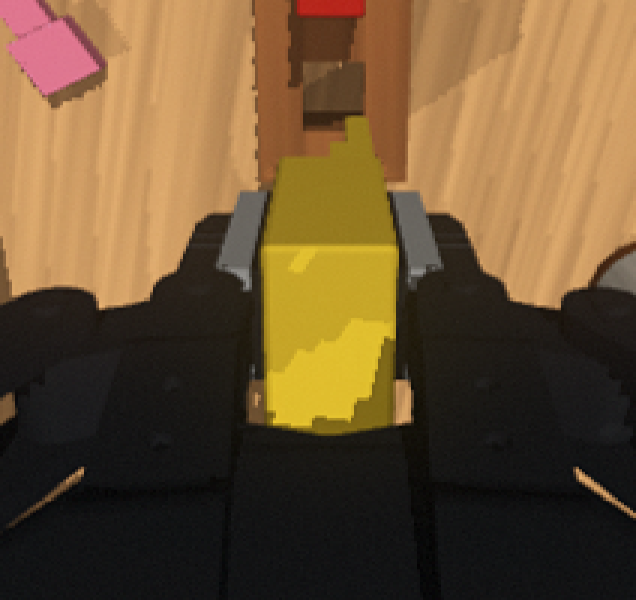

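The view shows the blade on the right (+x) side of the head and a centred grip, so the back faces the wall side. Now to above the pocket.

>>> step_arm --series '[0,41,14.4,0,0,0,0,0,41,14.4,0,0,0,0,0,41,14.4,0,0,0,0,0,41,14.4,0,0,0,0,0,41,14.4,0,0,0,0,0,41,14.4,0,0,0,0,0,41,14.3,0,0,0,0,0,41,14.2,0,0,0,0,0,0,0,0,0,0,5.8,0,0,0,20,0,0,0,0,0,0,20,0,0,0,0,0,0,12,0,0,0,0,0,0,6,0,0,0,0,0,0,0,0,0,0,0,0,0,0,0,0,0]'

```text
time_s: 7.95
tool_pos: [0.5302, -0.0059, 0.1734]
tool_rot: [-0.001, 0.683, 0.73, -0.0]
force: [-3.0, 1.4, 4.5]
width: 0.0196
finger_force: 34.3
```

```bash
python3 snap.py w_p1; python3 - <<'E'
import cv2
cv2.imwrite("pics/p1_v.png",cv2.resize(cv2.imread("pics/w_p1.png")[90:300,150:374],(640,600),interpolation=cv2.INTER_CUBIC))
E
```

```text
[ 0.5302 -0.0059  0.1734] [-0.0011  0.6831  0.7304 -0.0002] [-2.9543  1.4263  4.4583]
```

View pics/p1_v.png

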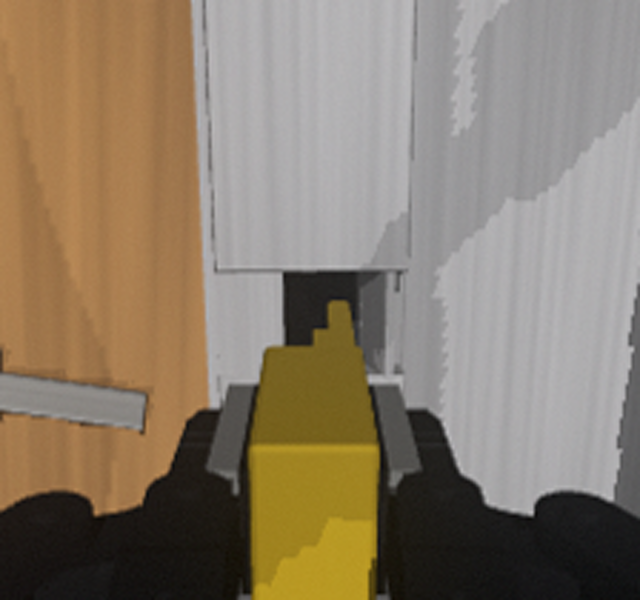

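The view shows the blade's +y edge (crop row 300) about 6.5 mm short of centre in the pocket (rows 270–375), so it sits on the −y lip. The back is about 4 mm in front of the wall. I'll lift, shift and lower to just above the bar.

>>> step_arm --series '[0,0,0,-5,0,0,0,0,6.5,0,0,0,0,0,0,0,0,4,0,0,0,0,0,0,4,0,0,0,0,0,0,4,0,0,0,0,0,0,0,0,0,0,0,0,0,0,0,0,0]'

```text
time_s: 8.7
tool_pos: [0.5303, 0.0001, 0.166]
tool_rot: [-0.0, 0.683, 0.73, -0.0]
force: [1.0, 0.1, -1.5]
width: 0.0198
finger_force: 33.6
```

>>> step_arm --series '[0,0,2,0,0,0,0,0,0,2,0,0,0,0,0,0,0,0,0,0,0]'

```text
time_s: 9.0
tool_pos: [0.535, 0.0004, 0.1665]
tool_rot: [0.0, 0.683, 0.73, 0.0]
force: [0.7, -0.2, -1.0]
width: 0.0199
finger_force: 33.6
```

>>> step_arm --series '[0,0,1,0,0,0,0,0,0,0,0,0,0,0]'

```text
time_s: 9.2
tool_pos: [0.5356, 0.0005, 0.1663]
tool_rot: [0.0, 0.683, 0.731, 0.0]
force: [-0.2, -0.1, -0.2]
width: 0.0196
finger_force: 33.6
```

>>> step_arm --series '[0,0,1,0,0,0,0,0,0,0,0,0,0,0]'

```text
time_s: 9.4
tool_pos: [0.5365, 0.0006, 0.1663]
tool_rot: [0.0, 0.683, 0.731, 0.0]
force: [0.8, -1.2, -1.1]
width: 0.0199
finger_force: 33.6
```

>>> step_arm --series '[0,0,1,0,0,0,0,0,0,0,0,0,0,0]'

```text
time_s: 9.6
tool_pos: [0.5372, 0.0007, 0.1663]
tool_rot: [-0.0, 0.683, 0.731, -0.0]
force: [-1.1, -0.4, 0.2]
width: 0.0198
finger_force: 33.7
```

>>> step_arm --series '[0,0,1,0,0,0,0,0,0,0,0,0,0,0]'

```text
time_s: 9.8
tool_pos: [0.5376, 0.0007, 0.1662]
tool_rot: [-0.001, 0.683, 0.731, -0.001]
force: [-4.4, -0.7, 2.9]
width: 0.0195
finger_force: 34.0
```

>>> step_arm --series '[0,0,1,0,0,0,0,0,0,0,0,0,0,0]'

```text
time_s: 10.0
tool_pos: [0.5379, 0.0008, 0.1662]
tool_rot: [-0.001, 0.683, 0.731, -0.001]
force: [-6.8, 0.0, 5.4]
width: 0.0196
finger_force: 34.4
```

Contact is at TCP x≈0.537 on the bevel, so the wall is at about 0.544, which agrees with the images. I'll back off 6 mm (back about 0.5 mm off the wall) and lower.

>>> step_arm --series '[0,0,-3,0,0,0,0,0,0,-3,0,0,0,0,0,0,0,0,0,0,0,0,0,0,3,0,0,0,0,0,0,3,0,0,0,0,0,0,0,0,0,0]'

```text
time_s: 10.6
tool_pos: [0.5333, 0.0004, 0.1597]
tool_rot: [-0.0, 0.683, 0.731, -0.0]
force: [0.5, 0.8, -0.2]
width: 0.0197
finger_force: 33.5
```

>>> step_arm --series '[0,0,0,3,0,0,0,0,0,0,3,0,0,0,0,0,0,0,0,0,0]'

```text
time_s: 10.9
tool_pos: [0.5332, 0.0004, 0.1537]
tool_rot: [-0.0, 0.683, 0.73, -0.0]
force: [0.6, 0.4, -0.6]
width: 0.0197
finger_force: 33.5
```

>>> step_arm --series '[0,0,0,3,0,0,0,0,0,0,3,0,0,0,0,0,0,3,0,0,0,0,0,0,0,0,0,0]'

```text
time_s: 11.3
tool_pos: [0.5333, 0.0004, 0.1448]
tool_rot: [-0.0, 0.683, 0.731, -0.0]
force: [0.2, -0.2, -1.0]
width: 0.0197
finger_force: 33.5
```

>>> step_arm --series '[0,0,0,2,0,0,0,0,0,0,2,0,0,0,0,0,0,0,0,0,0]'

```text
time_s: 11.6
tool_pos: [0.5334, 0.0004, 0.141]
tool_rot: [-0.0, 0.683, 0.731, -0.0]
force: [-0.8, -0.5, 0.5]
width: 0.0198
finger_force: 33.5
```

>>> step_arm --series '[0,0,0,2,0,0,0,0,0,0,2,0,0,0,0,0,0,0,0,0,0]'

```text
time_s: 11.9
tool_pos: [0.5334, 0.0004, 0.137]
tool_rot: [-0.0, 0.683, 0.73, -0.0]
force: [0.0, 0.4, -0.7]
width: 0.0196
finger_force: 33.5
```

Tip at about 0.045 m; this is the decisive band.

>>> step_arm --series '[0,0,0,1,0,0,0,0,0,0,1,0,0,0,0,0,0,0,0,0,0]'

```text
time_s: 12.2
tool_pos: [0.5334, 0.0004, 0.1352]
tool_rot: [-0.0, 0.683, 0.731, -0.0]
force: [0.0, -0.5, -0.4]
width: 0.0194
finger_force: 33.5
```

>>> step_arm --series '[0,0,0,1,0,0,0,0,0,0,1,0,0,0,0,0,0,0,0,0,0]'

```text
time_s: 12.5
tool_pos: [0.5334, 0.0004, 0.1331]
tool_rot: [-0.0, 0.683, 0.731, -0.0]
force: [-1.8, -0.3, 0.0]
width: 0.0196
finger_force: 33.5
```

>>> step_arm --series '[0,0,0,2,0,0,0,0,0,0,2,0,0,0,0,0,0,0,0,0,0]'

```text
time_s: 12.8
tool_pos: [0.5334, 0.0004, 0.129]
tool_rot: [-0.0, 0.683, 0.731, -0.0]
force: [0.2, 0.4, -0.5]
width: 0.02
finger_force: 33.5
```

Yellow ran on to tip ≈ 37 mm with no stop, so it is too thin. I'll take it out and go above the rails.

>>> step_arm --series '[0,0,0,-10,0,0,0,0,0,0,-20,0,0,0,0,0,0,-35,0,0,0,0,0,0,-38,0,0,0,0,38,0.4,0,0,0,0,0,38,0.4,0,0,0,0,0,38,0.4,0,0,0,0,0,38,0.4,0,0,0,0,0,38,0.4,0,0,0,0,0,38,0.3,0,0,0,0,0,38,0.3,0,0,0,0,0,41,0.3,0,0,0,0,0,0,0,0,0,0,7,0,0,0,20,0,0,6.9,0,0,0,25,0,0,0,0,0,0,12,0,0,0,0,0,0,0,0,0,0,0,0,0,0,0,0,0]'

```text
time_s: 14.6
tool_pos: [0.5162, 0.3069, 0.1762]
tool_rot: [0.0, 0.766, 0.643, 0.0]
force: [0.4, -0.1, -0.2]
width: 0.0198
finger_force: 33.5
```

```bash
python3 snap.py w_r1; python3 - <<'E'
import cv2
cv2.imwrite("pics/r1_v.png",cv2.resize(cv2.imread("pics/w_r1.png")[120:300,130:370],(800,600),interpolation=cv2.INTER_CUBIC))
E
```

```text
[0.5162 0.3069 0.1762] [0.0001 0.7663 0.6425 0.0004] [ 0.3553 -0.0652 -0.2324]
```

View pics/r1_v.png

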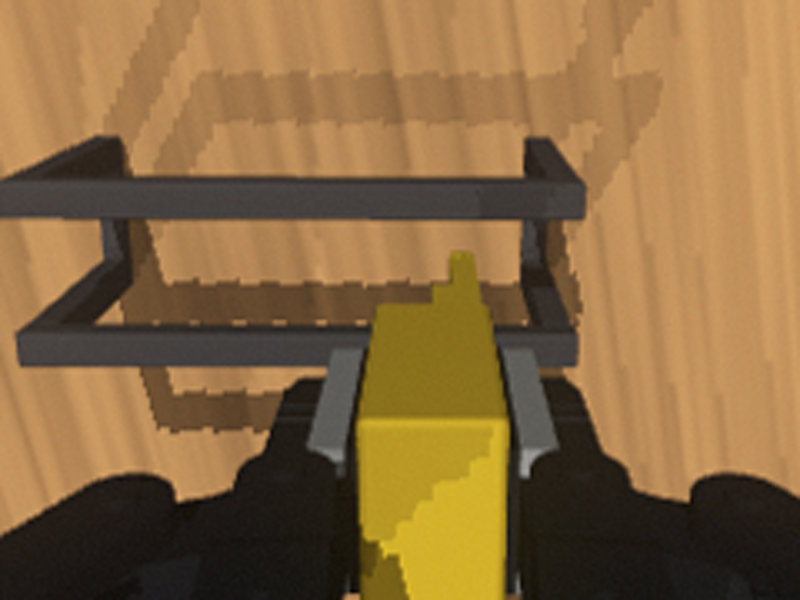

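```bash
cat > tx.py <<'E'
from meas import *
def tool(u,v,z):  # full-res pixel -> tool x,y (mm) at tool depth z (mm)
    c=ctrl.get_calibration("wrist");H=c["hand_eye"];d=H[:3,:3]@np.array([(u-c["cx"])/c["fx"],-(v-c["cy"])/c["fy"],-1]);o=H[:3,3]*1000
    return (o+d*(z-o[2])/d[2])[:2]
E
python3 - <<'E'
from tx import *
s=lambda c,r:(130+c*.3,120+r*.3)
for n,c,r,z in[("tip",462,252,89),("tip0",462,252,92),("step",441,285,67),("headbottom",400,305,32),("headtop",430,418,-13),("inner+",462,218,106.2),("inner-",300,327,106.2),("inner-b",300,331,106.2),("endR+",585,218,106.2),("endL-",20,366,106.2)]: print(n,tool(*s(c,r),z))
E
```

```text
tip [7.5661 6.3308]
tip0 [6.6562 6.4418]
step [6.8508 1.0831]
headbottom [15.1877 -6.5206]
headtop [16.5602 -1.2906]
inner+ [11.3931  6.8841]
inner- [-18.2739 -35.5304]
inner-b [-19.4032 -35.5753]
endR+ [11.3766 38.2051]
endL- [ -29.3545 -110.6456]
```

>>> step_arm --series '[0,2.1,0,0,0,0,0,0,0,0,8,0,0,0,0,0,0,8,0,0,0,0,0,0,4,0,0,0,0,0,0,0,0,0,0]'

```text
time_s: 15.15
tool_pos: [0.5154, 0.3087, 0.1541]
tool_rot: [-0.0, 0.766, 0.642, -0.001]
force: [-0.4, -0.2, -0.9]
width: 0.02
finger_force: 33.5
```

>>> step_arm --series '[0,0,0,12,0,0,0,0,0,0,15,0,0,0,0,0,0,14,0,0,0,0,0,0,7,0,0,0,0,0,0,2,0,0,0,0,0,0,0,0,0,0]'

```text
time_s: 15.75
tool_pos: [0.516, 0.3089, 0.105]
tool_rot: [-0.0, 0.766, 0.643, -0.0]
force: [0.2, -0.2, -0.6]
width: 0.0197
finger_force: 33.5
```

>>> step_arm --series '[0,0,0,1.5,0,0,0,0,0,0,1,0,0,0,0.6,0,0,0,0,0,0,0.6,0,0,0,0,0,0,0.6,0,0,0,0,0,0,0.6,0,0,0,0,0,0,0.6,0,0,-15,0,0,0,0.8,0,0,-30,0,0,0,1,0,0,-40,0,0,0,1,0,0,-40,0,0,0,1,0,0,0,0,0,0,1,0,0,0,0,0,0]'

```text
time_s: 16.95
tool_pos: [0.5165, 0.3091, 0.2291]
tool_rot: [0.0, 0.766, 0.643, 0.001]
force: [-0.6, 0.6, 0.1]
width: 0.0858
finger_force: 0.0
```

```bash
python3 snap.py w_r2; python3 - <<'E'
from tx import *
im=cv2.imread("pics/w_r2.png")
for b in blobs(mask(im,(22,130,60),(34,255,255)),100): print(b, tool(*b[0],(pickle.load(open("pics/w_r2.pkl","rb"))["tool_pos"][2]-.115)*1000))
E
```

```text
[0.5165 0.3091 0.2291] [0.0005 0.7663 0.6425 0.0013] [-0.5603  0.5585  0.1247]
((259.0, 196.5), (55.0, 22.0), 90.0) [-0.8716 -1.2654]
```

Yellow hangs upright on the rails. On to green.

>>> step_arm --series '[1,-45,2.7,0,0,0,0,1,-45,2.7,0,0,0,0,1,-45,2.7,0,0,0,0,1,-45,2.7,0,0,0,0,1,-45,2.7,0,0,0,0,1,-45,2.7,0,0,0,0,1,-45,2.7,0,0,0,0,1,-45,2.7,0,0,0,0,1,-45,2.7,0,0,0,0,1,-45,2.7,0,0,0,0,1,-45,2.7,0,0,0,0,1,-48,2.6,0,0,0,0,1,0,0,0,0,0,-6.6,1,0,0,0,0,0,-6.6,1,0,0,0,0,0,-6.6,1,0,0,20,0,0,0,1,0,0,15,0,0,0,1,0,0,0,0,0,0,1,0,0,0,0,0,0]'

```text
time_s: 18.9
tool_pos: [0.4526, -0.2309, 0.1917]
tool_rot: [-0.001, 0.644, 0.765, -0.0]
force: [-0.1, 0.6, 0.5]
width: 0.0853
finger_force: 0.0
```

```bash
python3 snap.py w_g1; python3 - <<'E'
from tx import *
im=cv2.imread("pics/w_g1.png"); z=(pickle.load(open("pics/w_g1.pkl","rb"))["tool_pos"][2]-.115)*1000
for b in blobs(mask(im,*HUE["green"]),100): print(b, tool(*b[0],z))
hsv=cv2.cvtColor(im,cv2.COLOR_BGR2HSV); print([(r,hsv[r,259].tolist()) for r in range(150,310,4)])
for r in (188,200,212,224,236,248,260,272): print(r,tool(259,r,z))
E
```

```text
[ 0.4526 -0.2309  0.1917] [-0.0015  0.6444  0.7647 -0.    ] [-0.0935  0.5684  0.5007]
((260.5, 205.0), (64.0, 25.0), 90.0) [4.213  0.1439]
((351.1285400390625, 183.11819458007812), (31.4898624420166, 76.06079864501953), 72.34986877441406) [21.1507 66.7601]
[(150, [13, 163, 89]), (154, [13, 168, 129]), (158, [15, 164, 204]), (162, [14, 162, 200]), (166, [12, 169, 124]), (170, [12, 173, 121]), (174, [57, 142, 81]), (178, [57, 147, 80]), (182, [57, 143, 80]), (186, [63, 158, 131]), (190, [62, 158, 132]), (194, [63, 163, 130]), (198, [63, 162, 131]), (202, [62, 163, 130]), (206, [63, 163, 130]), (210, [63, 162, 131]), (214, [63, 162, 131]), (218, [63, 162, 129]), (222, [63, 161, 128]), (226, [62, 159, 128]), (230, [63, 164, 129]), (234, [62, 157, 130]), (238, [44, 155, 66]), (242, [7, 190, 55]), (246, [3, 210, 90]), (250, [4, 218, 102]), (254, [3, 216, 105]), (258, [3, 220, 101]), (262, [2, 220, 166]), (266, [2, 222, 164]), (270, [2, 219, 165]), (274, [2, 220, 166]), (278, [1, 219, 165]), (282, [1, 219, 165]), (286, [2, 222, 164]), (290, [2, 225, 163]), (294, [1, 221, 163]), (298, [1, 224, 163]), (302, [1, 227, 162]), (306, [13, 158, 58])]
188 [17.4667 -0.9778]
200 [ 8.1611 -0.9823]
212 [-1.3838 -0.9869]
224 [-11.1773  -0.9916]
236 [-21.2293  -0.9964]
248 [-31.5501  -1.0014]
260 [-42.1506  -1.0065]
272 [-53.0425  -1.0117]
```

>>> step_arm --series '[1,-1.5,0,20,0,0,0,1,0,0,25,0,0,0,1,0,0,25,0,0,0,1,0,0,15,0,0,0,1,0,0,4.7,0,0,0,1,0,0,0,0,0,0,0,0,0,0,0,0,0,0,0,0,0,0,0,0,0,0,0,0,0,0,0,0,0,0,0,0,0,0,0,0,0,0,0,0,0,0,0,0,0,0,0,0,0,0,0,0,0,0,0]'

```text
time_s: 20.25
tool_pos: [0.4536, -0.233, 0.1036]
tool_rot: [0.0, 0.644, 0.765, -0.0]
force: [-0.7, 0.5, 6.4]
width: 0.0197
finger_force: 32.7
```

>>> step_arm --series '[0,0,0,-10,0,0,0,0,0,0,-20,0,0,0,0,0,0,-35,0,0,0,0,0,0,-35,0,0,0,0,0,0,-30,0,0,0,0,0,0,0,0,0,0,0,0,0,0,0,0,0]'

```text
time_s: 20.95
tool_pos: [0.4535, -0.2329, 0.2338]
tool_rot: [0.001, 0.644, 0.765, -0.0]
force: [-0.2, 0.1, -1.2]
width: 0.0196
finger_force: 32.0
```

```bash
python3 snap.py w_g2; python3 - <<'E'
from tx import *
im=cv2.imread("pics/w_g2.png");hsv=cv2.cvtColor(im,cv2.COLOR_BGR2HSV)
for col in (248,259,265,270): print(col,[(r,*hsv[r,col].tolist()[::2]) for r in range(180,262,3)])
for r in (180,185,190,195,200,205): print(r,tool(265,r,92),tool(265,r,67))
for r in (234,238,242,246,250,254): print(r,tool(260,r,-13))
E
```

```text
[ 0.4535 -0.2329  0.2338] [ 0.0007  0.6444  0.7647 -0.    ] [-0.1605  0.0631 -1.1715]
248 [(180, 12, 135), (183, 12, 135), (186, 13, 135), (189, 12, 136), (192, 13, 135), (195, 13, 136), (198, 13, 139), (201, 58, 91), (204, 58, 90), (207, 57, 88), (210, 58, 89), (213, 58, 89), (216, 58, 90), (219, 58, 89), (222, 60, 89), (225, 59, 90), (228, 61, 89), (231, 63, 130), (234, 62, 122), (237, 63, 122), (240, 63, 123), (243, 63, 120), (246, 64, 122), (249, 64, 120), (252, 63, 122), (255, 64, 122), (258, 64, 121), (261, 65, 121)]
259 [(180, 15, 106), (183, 15, 108), (186, 16, 108), (189, 19, 100), (192, 19, 101), (195, 14, 128), (198, 58, 89), (201, 59, 89), (204, 58, 89), (207, 58, 87), (210, 59, 89), (213, 58, 88), (216, 60, 91), (219, 59, 88), (222, 61, 89), (225, 61, 88), (228, 61, 88), (231, 64, 131), (234, 64, 122), (237, 64, 123), (240, 64, 120), (243, 64, 121), (246, 64, 123), (249, 64, 121), (252, 64, 121), (255, 65, 122), (258, 64, 121), (261, 65, 121)]
265 [(180, 15, 111), (183, 15, 107), (186, 14, 111), (189, 58, 97), (192, 57, 89), (195, 58, 91), (198, 58, 90), (201, 57, 87), (
[... 414 characters left out ...]
58, 89), (201, 58, 88), (204, 59, 88), (207, 59, 89), (210, 59, 90), (213, 59, 88), (216, 60, 89), (219, 59, 89), (222, 61, 89), (225, 61, 89), (228, 61, 91), (231, 64, 131), (234, 64, 122), (237, 64, 121), (240, 64, 122), (243, 64, 123), (246, 65, 119), (249, 64, 121), (252, 64, 121), (255, 65, 118), (258, 64, 124), (261, 65, 121)]
180 [19.844   3.7691] [25.8978  3.198 ]
185 [15.7606  3.7918] [22.3027  3.218 ]
190 [11.6344  3.8147] [18.6701  3.2382]
195 [7.4649 3.8379] [14.9992  3.2587]
200 [3.2512 3.8614] [11.2894  3.2793]
205 [-1.0073  3.8851] [7.5403 3.3002]
234 [22.1432 -0.5836]
238 [20.3205 -0.5826]
242 [18.4817 -0.5817]
246 [16.6265 -0.5807]
250 [14.7548 -0.5797]
254 [12.8662 -0.5787]
```

>>> step_arm --series '[0,35,19.6,0,0,0,0,0,35,19.6,0,0,0,0,0,35,19.6,0,0,0,0,0,35,19.6,0,0,0,0,0,35,19.6,0,0,0,0,0,35.4,19.7,0,0,0,0,0,0,0,0,0,0,5.9,0,0,0,20,0,0,0,0,0,0,20,0,0,0,0,0,0,12,0,0,0,0,0,0,3,0,0,0,0,0,0,0,0,0,0,0,0,0,0,0,0,0]'

```text
time_s: 22.3
tool_pos: [0.5342, -0.0058, 0.1786]
tool_rot: [0.0, 0.683, 0.73, 0.0]
force: [1.6, -0.6, -0.4]
width: 0.0197
finger_force: 32.0
```

```bash
python3 snap.py w_p2; python3 - <<'E'
import cv2
cv2.imwrite("pics/p2_v.png",cv2.resize(cv2.imread("pics/w_p2.png")[90:300,150:374],(640,600),interpolation=cv2.INTER_CUBIC))
E
```

```text
[ 0.5342 -0.0058  0.1786] [0.0003 0.683  0.7304 0.0002] [ 1.5712 -0.6432 -0.4218]
```

View pics/p2_v.png

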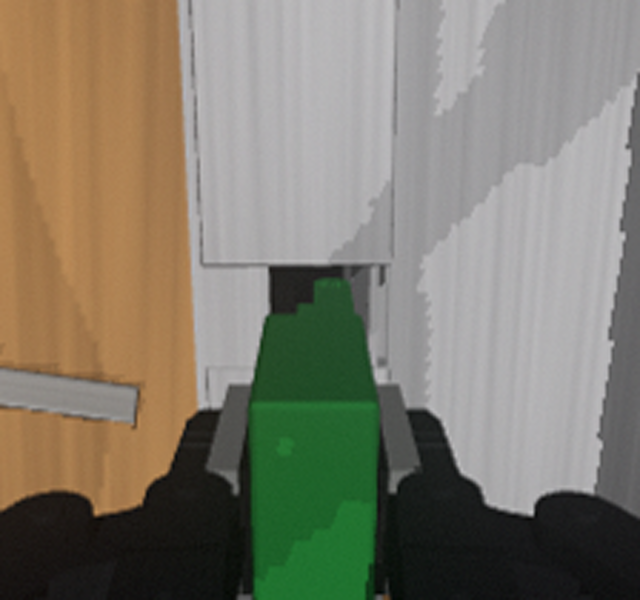

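The green blade edge (crop row 278) sits about 3 mm inside the pocket edge (row 265), so it is centred. Lowering.

>>> step_arm --series '[0,0,-0.7,0,0,0,0,0,0,0,4,0,0,0,0,0,0,4,0,0,0,0,0,0,3,0,0,0,0,0,0,0,0,0,0]'

```text
time_s: 22.85
tool_pos: [0.5326, -0.0055, 0.1664]
tool_rot: [-0.001, 0.683, 0.73, -0.0]
force: [-0.3, 0.2, -0.7]
width: 0.0193
finger_force: 32.0
```

>>> step_arm --series '[0,0,0,3,0,0,0,0,0,0,2,0,0,0,0,0,0,0,0,0,0]'

```text
time_s: 23.15
tool_pos: [0.5329, -0.0055, 0.1618]
tool_rot: [-0.0, 0.683, 0.731, -0.0]
force: [-0.3, -0.4, -0.6]
width: 0.0195
finger_force: 32.0
```

>>> step_arm --series '[0,0,0,2,0,0,0,0,0,0,2,0,0,0,0,0,0,0,0,0,0]'

```text
time_s: 23.45
tool_pos: [0.5329, -0.0055, 0.1578]
tool_rot: [-0.0, 0.683, 0.731, -0.0]
force: [0.2, 0.1, -0.7]
width: 0.0196
finger_force: 32.0
```

>>> step_arm --series '[0,0,0,3,0,0,0,0,0,0,3,0,0,0,0,0,0,3,0,0,0,0,0,0,3,0,0,0,0,0,0,0,0,0,0]'

```text
time_s: 23.95
tool_pos: [0.5327, -0.0055, 0.1455]
tool_rot: [-0.0, 0.683, 0.731, -0.0]
force: [-0.3, -0.4, -0.9]
width: 0.0199
finger_force: 32.0
```

>>> step_arm --series '[0,0,0,2,0,0,0,0,0,0,2,0,0,0,0,0,0,0,0,0,0]'

```text
time_s: 24.25
tool_pos: [0.5329, -0.0056, 0.1418]
tool_rot: [-0.0, 0.683, 0.731, -0.0]
force: [-0.5, 0.2, -1.0]
width: 0.0195
finger_force: 32.0
```

>>> step_arm --series '[0,0,0,1,0,0,0,0,0,0,1,0,0,0,0,0,0,0,0,0,0]'

```text
time_s: 24.55
tool_pos: [0.533, -0.0056, 0.14]
tool_rot: [-0.0, 0.683, 0.731, -0.0]
force: [-0.6, 0.0, -0.2]
width: 0.0195
finger_force: 32.0
```

>>> step_arm --series '[0,0,0,1,0,0,0,0,0,0,1,0,0,0,0,0,0,0,0,0,0]'

```text
time_s: 24.85
tool_pos: [0.5332, -0.0056, 0.1385]
tool_rot: [0.0, 0.683, 0.731, 0.0]
force: [-1.3, -0.1, 3.1]
width: 0.0198
finger_force: 32.5
```

>>> step_arm --series '[0,0,0,1,0,0,0,0,0,0,0,0,0,0]'

```text
time_s: 25.05
tool_pos: [0.5333, -0.0056, 0.1384]
tool_rot: [0.0, 0.683, 0.731, 0.0]
force: [-3.0, 0.4, 10.1]
width: 0.0194
finger_force: 33.5
```

>>> step_arm --series '[0,0,0,1,0,0,0,0,0,0,0,0,0,0]'

```text
time_s: 25.25
tool_pos: [0.5333, -0.0056, 0.1382]
tool_rot: [0.001, 0.683, 0.731, 0.0]
force: [-5.8, 1.5, 16.8]
width: 0.0199
finger_force: 34.3
```

Firm stop at tip ≈ 45 mm, so green is the right leaf. I'll relieve the pressure, release and retreat.

>>> step_arm --series '[0,0,0,-1.8,0,0,0,0,0,0.6,0,0,0,0,0,0,0,0,0,0,0,0.5,0,0,0,0,0,0,0.5,0,0,0,0,0,0,0.5,0,0,0,0,0,0,0.5,0,0,0,0,0,0]'

```text
time_s: 25.95
tool_pos: [0.5336, -0.0055, 0.1376]
tool_rot: [-0.0, 0.683, 0.731, -0.0]
force: [-0.5, 0.1, -0.3]
width: 0.0426
finger_force: 0.0
```

>>> step_arm --series '[0.5,0,0,-10,0,0,0,0.5,0,0,-20,0,0,0,0.7,0,0,-30,0,0,0,1,0,0,-30,0,0,0,1,0,0,0,0,0,0,1,0,0,0,0,0,0]'

```text
time_s: 26.55
tool_pos: [0.5341, -0.0056, 0.2291]
tool_rot: [0.001, 0.683, 0.731, 0.001]
force: [-0.5, -0.6, 0.3]
width: 0.0855
finger_force: 0.0
```

```bash
python3 snap.py w_f; python3 - <<'E'
from tx import *
im=cv2.imread("pics/w_f.png");s=pickle.load(open("pics/w_f.pkl","rb"))
z=(s["tool_pos"][2]-.150)*1000
m=mask(im,*HUE["green"])
for b in blobs(m,100):print(b,tool(*b[0],z),tool(*b[0],z+12))
hsv=cv2.cvtColor(im,cv2.COLOR_BGR2HSV); print([(r,*hsv[r,262].tolist()[::2]) for r in range(150,260,4)])
# top/scene view check of both leaves' heads
for n in("top","scene"):
    a=ctrl.read_camera(n);c,P=campose(ctrl,n)
    for k in("green","yellow","red"):
        for b in blobs(mask(a,*HUE[k])): print(n,k,np.round(b[0],1),np.round(b[1],1),"z.115",ray(c,P,*b[0],.115)[:2],"z.15",ray(c,P,*b[0],.15)[:2])
    cv2.imwrite(f"pics/{n}_f.png",a)
E
```

```text
[ 0.5341 -0.0056  0.2291] [0.001  0.6829 0.7305 0.0006] [-0.4637 -0.6036  0.3294]
((266.22991943359375, 310.5072937011719), (22.811349868774414, 46.73336410522461), 70.01689147949219) [-92.1125   5.0699] [-102.0543    5.4478]
((265.0, 199.49998474121094), (23.999996185302734, 54.99999237060547), 0.0) [7.7259 3.4604] [3.8936 3.7398]
[(150, 165, 169), (154, 165, 170), (158, 0, 168), (162, 0, 167), (166, 64, 81), (170, 65, 71), (174, 64, 116), (178, 64, 113), (182, 65, 117), (186, 64, 116), (190, 64, 116), (194, 65, 113), (198, 65, 115), (202, 65, 114), (206, 65, 114), (210, 65, 114), (214, 64, 113), (218, 65, 115), (222, 64, 115), (226, 66, 115), (230, 0, 93), (234, 0, 93), (238, 30, 92), (242, 150, 94), (246, 15, 94), (250, 165, 170), (254, 0, 166), (258, 150, 166)]
top green [327.1 191.2] [23.7  8. ] z.115 [ 0.5372 -0.1991] z.15 [ 0.531  -0.1927]
top yellow [143.1 194.5] [17.   8.2] z.115 [0.5145 0.3016] z.15 [0.5092 0.2911]
top red [360.5 219.1] [ 5.8 17.5] z.115 [ 0.4632 -0.2885] z.15 [ 0.4595 -0.2791]
scene green [191.1 256.3] [26.4 12.1] z.115 [ 0.6141 -0.2457] z.15 [ 0.6342 -0.2542]
scene green [248.4 191.2] [13.  24.9] z.115 [ 0.5315 -0.0033] z.15 [ 0.5542 -0.0195]
scene yellow [324.1 147.9] [14.  23.3] z.115 [0.5346 0.2773] z.15 [0.5572 0.2521]
scene red [146.1 231.7] [14.4 18.7] z.115 [ 0.4789 -0.3002] z.15 [ 0.5032 -0.3069]
```

```bash
python3 - <<'E'
from tx import *
c,P=campose(ctrl,"scene")
for n,px,xy in(("y",(324.1,147.9),(.5152,.3032)),("g",(248.4,191.2),(.536,-.005))):
    for dx in (-.003,0,.003):
        zs=np.linspace(.05,.17,241);e=[np.linalg.norm(proj(c,P,(xy[0]+dx,xy[1],z))-px) for z in zs];i=int(np.argmin(e));print(n,dx,zs[i],e[i])
s=pickle.load(open("pics/w_f.pkl","rb"));zz=s["tool_pos"][2]
for h in(.150,.138):
    a=tool(265,172,(zz-h)*1000);b=tool(265,227.5,(zz-h)*1000);print(h,a,b,a[0]-b[0])
a=tool(259,184.5,76.7);b=tool(259,237.5,76.7);print("ref",a[0]-b[0])
a=cv2.imread("pics/scene_f.png")[100:240,200:360]; cv2.imwrite("pics/fin.png",cv2.resize(np.hstack([a,]),(640,560),interpolation=cv2.INTER_CUBIC))
E
```

```text
y -0.003 0.0795 0.20023796413734968
y 0 0.0815 0.9238132327025442
y 0.003 0.0835 1.6544571429346224
g -0.003 0.11800000000000001 0.223739243068007
g 0 0.12100000000000001 0.40967345983126185
g 0.003 0.124 1.0370821152756469
0.15 [28.9412  3.3436] [-15.1793   3.589 ] 44.12057444259117
0.138 [26.4071  3.6157] [-20.4134   3.8761] 46.820509483813616
ref 42.62876914352392
```

View pics/fin.png

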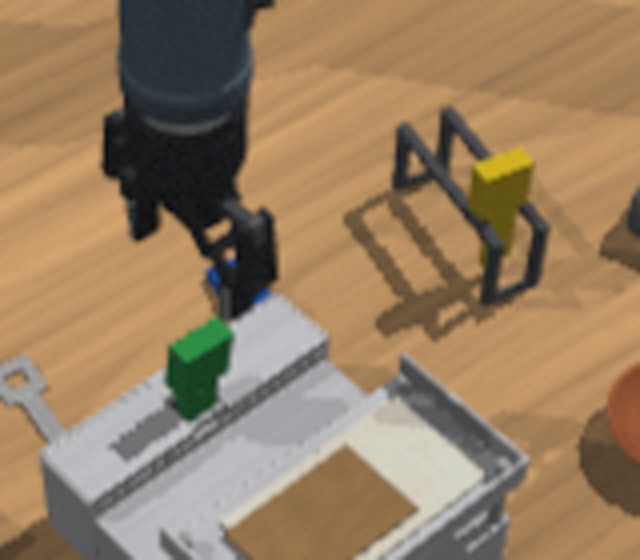

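The picture shows green standing in the pocket with blade visible above the rail, which matches the stop height, and yellow hanging upright between the rails. Red has not moved. Handing in.

```bash
python3 -c "
from station import ctrl
print(ctrl.job_done())"
```

```text
the job is handed in; nothing more can be done
None
```

I handed the job in with the green leaf let go in the pocket, stopped at its step with its tip about 45 mm up; yellow was too thin and hangs on the rails, and red was left in the rack. The hand-in returned no verdict.

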